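# Put the culture flasks away in the drawer and release the locked slide

### The job

Imaging is finished: slide open the jaw of the imaging stage, take out its flask and lay it, with every other orange-capped flask on the bench, flat inside the pulled-out drawer, side by side and not on top of each other. Only when all flasks are in, press the red release lever of the slide fully down, then push the drawer fully home. Leave everything else on the bench where it stands.

Things in the scene. Friction and masses are not known exactly. Their poses are not given: they have to be found in the camera images.
- cabinet_front (a point): middle of the upper front edge of the fixed low white drawer cabinet, which is 240 mm deep (x) x 334 mm wide (y) x 100 mm high. The cabinet stands behind this point, towards +x of this frame; the drawer comes out of its front towards -x. This frame's axes are called the cabinet's axes below.
- drawer (a joint): travel in m of the drawer along the cabinet's +x axis: 0 = fully pulled out, 0.222 = fully home with its front panel flush with the cabinet's front. It starts out at 0 to 0.007 and locked: the lever's tooth stops it at 0.009 until the lever is pressed. Unlocked, it takes about 4 N to push and stays where it is left.
- drawer_in (a point): centre of the drawer's inner floor (upper surface, 28 mm above the bench), moves with the drawer; axes parallel to the cabinet's. The dark inner floor is 210 mm (x) x 250 mm (y), one undivided space; side and rear walls 6 mm thick rise 30 mm above the floor, the front panel (12 mm thick, grey) rises 62 mm above it.
- drawer_front (a point): middle of the outer (robot-side) face of the drawer's front panel, 55 mm above the bench; the panel is 300 mm wide (y) and reaches from 18 to 90 mm above the bench. Pushing here along the cabinet's +x moves the drawer home.
- lever (a joint): angle in rad of the slide's release lever, beside the drawer's left (+y) side just in front of the cabinet: 0 = up, slide locked; 0.36 = pressed fully down to its stop. The slide is free above about 0.27. It has no spring: it turns stiffly (about 3 to 5 N on its tab) and stays where it is left.
- lever_tab (a point): centre of the upper face of the lever's red thumb tab, 30 mm (x) x 50 mm (y), about 70 mm above the bench when up; pressed fully down it goes about 25 mm lower and 4 mm towards the cabinet. Its hinge is 70 mm further along the cabinet's +x and 18 mm below. The tab turns with the lever; axes parallel to the cabinet's when up.
- stage: fixed imaging stage: white base with black top plate 238 x 150 mm, top face 60 mm above the bench. Origin: on the bench under the middle of the flask body held in it. Its own +x is the direction in which the jaw opens; the plate reaches from x = -69 to +169 mm. A fixed aluminium jaw, 12 mm thick and 24 mm high, stops the flask's base end at x = -43 mm. The flask's flanks (+-y) are clear.
- jaw (a joint): travel in m of the stage's sliding aluminium jaw along the stage's +x: 0 to 0.002 = shut on the flask, with a lip (36 mm above the plate on top) reaching 13 mm over its cap so that the flask cannot be lifted; above 0.018 the lip is clear; 0.045 = fully open. About 3 N to move; it stays where it is left.
- jaw_fin (a point): middle of the top edge of the yellow grip fin on the sliding jaw, 140 mm above the bench; the fin is 14 mm thick along the stage's x, 40 mm wide along its y, and stands clear for the upper 44 mm. Moves with the jaw; axes parallel to the stage's.
- flask_s: flask held in the stage at the start, cap towards the sliding jaw. Frosted stiff plastic, body 80 x 50 x 30 mm high, orange screw cap on one end (26 mm diameter, axis 15 mm above the underside), 106 mm long overall, about 0.08 kg. Origin: centre of the body's underside; x runs along it to the cap (body from x = -40 to +40 mm, cap end at +66 mm), y across its 50 mm width, z up.
- flask_a: flask lying flat on the bench at the start (may be absent). Frosted stiff plastic, body 80 x 50 x 30 mm high, orange screw cap on one end (26 mm diameter, axis 15 mm above the underside), 106 mm long overall, about 0.08 kg. Origin: centre of the body's underside; x runs along it to the cap (body from x = -40 to +40 mm, cap end at +66 mm), y across its 50 mm width, z up.
- flask_b: flask lying flat on the bench at the start (may be absent). Frosted stiff plastic, body 80 x 50 x 30 mm high, orange screw cap on one end (26 mm diameter, axis 15 mm above the underside), 106 mm long overall, about 0.08 kg. Origin: centre of the body's underside; x runs along it to the cap (body from x = -40 to +40 mm, cap end at +66 mm), y across its 50 mm width, z up.
- flask_c: flask lying flat on the bench at the start (may be absent). Frosted stiff plastic, body 80 x 50 x 30 mm high, orange screw cap on one end (26 mm diameter, axis 15 mm above the underside), 106 mm long overall, about 0.08 kg. Origin: centre of the body's underside; x runs along it to the cap (body from x = -40 to +40 mm, cap end at +66 mm), y across its 50 mm width, z up.
- media_bottle: bystander: amber media bottle with blue cap, 68 mm diameter, 120 mm tall; origin at the centre of its underside.
- slide_box: bystander: blue slide box 90 x 70 x 30 mm high; origin at the centre of its underside.
- tip_box: bystander: green pipette-tip box 120 x 85 x 60 mm high; origin at the centre of its underside.
- beaker: bystander: white open beaker, 72 mm diameter, 90 mm tall; origin at the centre of its underside.
- wash_jar: bystander: white jar with red cap, 60 mm diameter, 70 mm tall; origin at the centre of its underside.

How it is judged (in metres and radians):
On the way, in this order (a step that is already met when the one before it is completed fails the run):
1. the stage's jaw is slid open, clear of the flask (value of joint jaw above 0.018 m), for 0.2 s.
2. all flasks present lie flat on the floor of the pulled-out drawer, let go (x of flask_s in the frame of drawer_in between -0.09 and 0.09 m and y of flask_s in the frame of drawer_in between -0.115 and 0.115 m and z of flask_s in the frame of drawer_in between -0.01 and 0.012 m and angle between each of flask_s, flask_a, flask_b, flask_c's own z axis and vertical below 0.15 rad and x of flask_a in the frame of drawer_in between -0.09 and 0.09 m and y of flask_a in the frame of drawer_in between -0.115 and 0.115 m and z of flask_a in the frame of drawer_in between -0.01 and 0.012 m and x of flask_b in the frame of drawer_in between -0.09 and 0.09 m and y of flask_b in the frame of drawer_in between -0.115 and 0.115 m and z of flask_b in the frame of drawer_in between -0.01 and 0.012 m and x of flask_c in the frame of drawer_in between -0.09 and 0.09 m and y of flask_c in the frame of drawer_in between -0.115 and 0.115 m and z of flask_c in the frame of drawer_in between -0.01 and 0.012 m and contact force between the fingers and flask_s below 0.2 N and contact force between the fingers and flask_a below 0.2 N and contact force between the fingers and flask_b below 0.2 N and contact force between the fingers and flask_c below 0.2 N and value of joint drawer below 0.02 m), for 0.3 s.
3. the release lever is pressed down while the drawer is still out (value of joint lever above 0.29 rad and value of joint drawer below 0.07 m), for 0.1 s.
4. the drawer is pushed home (value of joint drawer above 0.214 m), for 0.2 s.
At the end, for the whole second after the job is handed in: The drawer is home (within 8 mm), every flask present lies flat (within 0.15 rad, underside within 12 mm of the floor) inside the drawer, at rest and let go (x of flask_s in the frame of drawer_in between -0.09 and 0.09 m and y of flask_s in the frame of drawer_in between -0.115 and 0.115 m and z of flask_s in the frame of drawer_in between -0.01 and 0.012 m and angle between each of flask_s, flask_a, flask_b, flask_c's own z axis and vertical below 0.15 rad and x of flask_a in the frame of drawer_in between -0.09 and 0.09 m and y of flask_a in the frame of drawer_in between -0.115 and 0.115 m and z of flask_a in the frame of drawer_in between -0.01 and 0.012 m and x of flask_b in the frame of drawer_in between -0.09 and 0.09 m and y of flask_b in the frame of drawer_in between -0.115 and 0.115 m and z of flask_b in the frame of drawer_in between -0.01 and 0.012 m and x of flask_c in the frame of drawer_in between -0.09 and 0.09 m and y of flask_c in the frame of drawer_in between -0.115 and 0.115 m and z of flask_c in the frame of drawer_in between -0.01 and 0.012 m and contact force between the fingers and flask_s below 0.2 N and contact force between the fingers and flask_a below 0.2 N and contact force between the fingers and flask_b below 0.2 N and contact force between the fingers and flask_c below 0.2 N and value of joint drawer above 0.214 m and linear speed of each of flask_s, flask_a, flask_b, flask_c below 0.03 m/s); the robot touches nothing.
It fails at once if a bystander is shoved more than 50 mm or knocked over (distance of any of media_bottle, slide_box, tip_box, beaker, wash_jar from where it was at the start of the episode above 0.05 m or angle between any of media_bottle, slide_box, tip_box, beaker, wash_jar's own z axis and vertical above 0.6 rad).
Of flask_a, flask_b, flask_c only 2 to 3 are there at a start; the rules pass over those that are not, and their reading is None.
At some moment in a run one of flask_a, flask_b, flask_c may be knocked a few centimetres aside while the robot is not near it.
Once in a run the grip may slacken for a moment while it holds something.
It also fails if it takes over 210 s, if anything falls off the work surface, if the arm or the gripper's body presses on something with over 40 N, if the wrist force passes 120 N, or if a joint passes its speed limit or range.

### The arm

A 7-joint arm with a two-finger parallel gripper is mounted at the origin on the work surface. World frame = base frame: x ahead of the robot, y to its left, z up, the work surface at z = 0. Lengths are in mm, angles in rad, forces in N, time in s.
With the tool pointing down it reaches from about 400 to 900 mm from the base axis. Payload 5.5 kg.
Tool frame: the origin (TCP) lies midway between the tips of the shut fingers; the grasp point (between the pads) lies 19 mm behind it (r.hold_point_z is the distance from the TCP to the grasp point, in mm); z points along the fingers, y is the direction in which the jaws open and shut (so a half turn about z gives the same grasp; the last joint's range is limited). The gripper opens to 85 mm and grips with 20 to 120 N. Pads are 22 mm wide; open, the fingers measure 114 mm over their backs; the gripper's body (76 mm by 85 mm) begins 54 mm behind the grasp point. The pads swing forward as they close: fully open they stand 13 mm farther back than shut.
Start: joints at [-0.96, 0.501, -0.427, 1.55, 0.221, 1.138, -0.21], TCP at [221.502, 611.094, 231.31] pointing down, gripper open.
Joint ranges: [-2.88, 2.88], [-0.31, 2.03], [-1.54, 1.56], [0.2, 2.42], [-1.41, 4.55], [0.19, 2.02], [-2.57, 2.57]. Speed limits (rad/s): [2.57, 2.57, 3.14, 3.14, 3.14, 3.14, 3.14].

### API

Orientations are given as a 3x3 rotation matrix whose columns are the frame's x, y, z axes.
In Python, from workcell import r, optics, ticket gives the robot as it stands.
- The arm moves only by the tool apply_moves, never from a script. Its argument "motion" is a list of rows, each an object of numbers: "hand": the finger opening in m, from 0 to 0.0854; "tx", "ty", "tz": the shift along the tool's x, y, z in m; "spin": the turn about the tool's z in rad. A call has 1 to 10 rows; each row is the pose to reach, as a shift and turn from the pose measured when the call began, along the tool's axes at that moment; what a row does not reach only later rows make up. A row lasts 1/8 s, in which the tool goes at most 62.5 mm and 10.7 degrees, less where a joint would pass 70% of its speed; a pose out of reach is approached as far as the arm can. A call with a gripper value outside its range is refused whole. The fingers move at their own pace and stop on an object; "grip_force" is the grip in N (left out, the last holds). Time passes only in rows, so rows that repeat a pose let the fingers close. It gives the time, the measured TCP pose, the force and the opening at its end, in the units of the state.
- r.get_obs(): the state, without advancing time (a new reading comes with each control period).
- optics.camera(name): name is "side" or "top"; returns (picture, depth): 480x640x3 uint8, red, green, blue; 480x640 float32, mm along the optical axis (not along the pixel's ray), 0 where there is no reading.
- optics.camera_model(name): a dict with "fx", "fy", "cx", "cy" (pixels), "dist" ([k1, k2, p1, p2, k3] as OpenCV has them; the pictures are not rectified), "rvec" (rotation vector, rad) and "tvec" (3), from world to camera coordinates, as OpenCV has them. Camera axes: x right, y down, z forward; pixel columns grow to the right and rows downward; lengths in mm; the calibration is good to about 2 mm. A picture is of the moment at which its call begins. camera_model takes no time and is no camera call.
- ticket.job_done(): hands the job in, once; it reports no verdict.
The state is a dict: "time_s": time; "qpos": joint angles; "qd": joint speeds; "tau": joint torques, N m; "position": TCP position; "eef_rot": TCP orientation; "ft_force": force on the tool from outside, world axes, zero at the start; "moment": the same for the moment, N m; "grip_width": finger opening in mm.
Only numpy, scipy, OpenCV 4.12 (cv2) and the standard library are available. Lean on these libraries where they do the work, as an engineer would, in place of code of your own. Each camera call takes 0.05 s, during which the arm holds its last target. There are 200 camera calls.

## Working session

There is one attempt and no reset: what is moved stays moved. The work goes in short steps, Python scripts to look and compute and a tool call to move; the robot and the scene stay as the last step left them, time stands still between calls to the robot, and variables do not carry over. Pictures are saved under pics/ and viewed, about 12 in all and at most 16, crops included, and the job is handed in when it is done.

Besides the shell and the picture viewer there is one more tool, called after "Emit:" by a JSON object that holds its "op" and its "data", one argument or row to a line. apply_moves: Moves the arm, as the interface text tells. Its arguments: {"type":"object","properties":{"motion":{"type":"array"},"grip_force":{"type":"number"}},"required":["motion"]}

```bash
mkdir -p pics
cat > h.py <<'E'
import numpy as np, cv2
from workcell import r, optics, ticket
def cam(n):
    m=optics.camera_model(n); K=np.array([[m['fx'],0,m['cx']],[0,m['fy'],m['cy']],[0,0,1.]])
    R=cv2.Rodrigues(np.array(m['rvec'],float))[0]; return K,np.array(m['dist'],float),R,np.array(m['tvec'],float).reshape(3)
def shot(n,name):
    p,d=optics.camera(n); cv2.imwrite(f'pics/{name}.png',p[:,:,::-1]); np.save(f'pics/{name}.npy',d); return p,d
def at_z(n,uv,z):
    K,D,R,t=cam(n); u=cv2.undistortPoints(np.array(uv,float).reshape(-1,1,2),K,D).reshape(-1,2)
    o=-R.T@t; ray=np.c_[u,np.ones(len(u))]@R
    return o+ray*((z-o[2])/ray[:,2])[:,None]
def world(n,d):
    K,D,R,t=cam(n); v,u=np.mgrid[:480,:640]
    q=cv2.undistortPoints(np.stack([u,v],-1).reshape(-1,1,2).astype(float),K,D).reshape(-1,2)
    c=np.c_[q,np.ones(len(q))]*d.reshape(-1,1); return ((c-t)@R).reshape(480,640,3)
def proj(n,P):
    K,D,R,t=cam(n); return cv2.projectPoints(np.array(P,float).reshape(-1,3),cv2.Rodrigues(R)[0],t,K,D)[0].reshape(-1,2)
E
python3 - <<'E'
from h import *
o=r.get_obs(); print(o)
for n in('top','side'):
    shot(n,n+'0'); K,D,R,t=cam(n); print(n,K[0,0],-R.T@t,R[2])
E
```

```text
{'time_s': 0.0, 'qpos': array([-0.95979384,  0.50184651, -0.426771  ,  1.55146652,  0.22079114,
        1.13831166, -0.21031614]), 'qd': array([ 0.00050858, -0.00056012,  0.00022914,  0.00116676,  0.00142931,
       -0.00170464, -0.00077505]), 'tau': array([ 1.39376043e-04, -5.69523168e+01, -5.81618965e+00, -2.80941600e+01,
        1.06166251e-02,  1.20559655e-02,  5.97883556e-06]), 'position': array([221.35143158, 610.39641053, 230.25154165]), 'eef_rot': array([[-9.40130953e-01,  3.40812642e-01, -7.30298926e-04],
       [ 3.40813419e-01,  9.40129157e-01, -1.83873809e-03],
       [ 5.99101269e-05, -1.97755027e-03, -9.99998043e-01]]), 'ft_force': array([-0.15882275, -1.05281953,  0.00990066]), 'moment': array([-0.06543344,  0.02133747,  0.0101896 ]), 'grip_width': 85.71886349812216}
top 592.4283555441117 [ 309.31532423   -3.41407322 1504.13516242] [ 0.16086307  0.00607605 -0.98695803]
side 467.71893738725106 [  355.57182292 -1024.90023012   753.28995735] [ 0.16412912  0.82729178 -0.53726152]
```

View pics/top0.png

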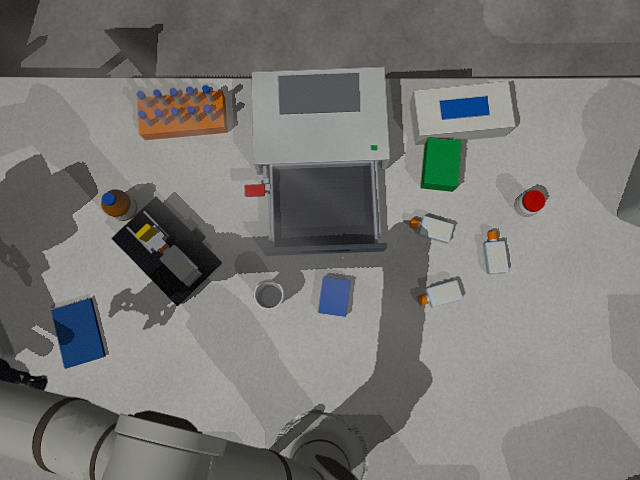

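View pics/side0.png

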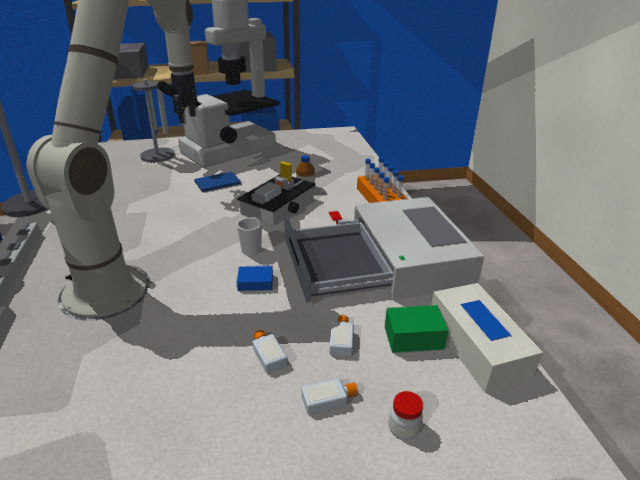

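The scene has four flasks: three on the bench at top px (435,228), (497,252) and (441,294), and one in the stage at about (182,264). The yellow fin is near (147,231), the lever tab at (255,190), and the drawer is centred near (325,203).

```bash
cat >> h.py <<'E'
def flasks(n,p,d,reg):
    "orange caps + white bodies at ~30 mm height, bench flasks"
    W=world(n,d); hsv=cv2.cvtColor(p,cv2.COLOR_RGB2HSV); out=[]
    for (u0,v0,u1,v1) in reg:
        sl=(slice(v0,v1),slice(u0,u1)); w=W[sl]; h=hsv[sl]
        org=(h[...,0]>5)&(h[...,0]<22)&(h[...,1]>150)&(h[...,2]>80)
        body=(w[...,2]>22)&(w[...,2]<42)&~org
        k,lab,st,_=cv2.connectedComponentsWithStats(body.astype(np.uint8)); i=1+np.argmax(st[1:,4])
        v,u=np.nonzero(lab==i); q=at_z(n,np.c_[u+u0,v+v0],30)[:,:2].astype(np.float32)
        c,s,a=cv2.minAreaRect(q); v,u=np.nonzero(org); oc=at_z(n,np.c_[u+u0,v+v0],22)[:,:2].mean(0)
        out.append((np.round(c,1),np.round(s,1),round(a,1),np.round(np.median(w[lab==i][:,2]),1),'cap',np.round(oc,1),'yaw',round(float(np.degrees(np.arctan2(*(oc-c)[::-1]))),1)))
    return out
E
python3 - <<'E'
from h import *
p=cv2.imread('pics/top0.png')[:,:,::-1].copy(); d=np.load('pics/top0.npy')
for f in flasks('top',p,d,[(405,205,470,248),(470,220,525,285),(410,270,475,320)]): print(f)
W=world('top',d)
for uv in [(147,231),(190,240),(182,264),(255,190),(325,203),(325,249),(320,150),(270,210),(435,228)]: print(uv,W[uv[1],uv[0]].round(1))
a=cv2.resize(p[185:315,100:230],None,fx=6,fy=6,interpolation=cv2.INTER_CUBIC)[:600]
cv2.imwrite('pics/c1.png',cv2.resize(p[190:310,100:230],None,fx=5,fy=5,interpolation=cv2.INTER_CUBIC)[:,:,::-1])
cv2.imwrite('pics/c2.png',cv2.resize(p[145:260,235:395],None,fx=5,fy=5,interpolation=cv2.INTER_CUBIC)[:,:,::-1])
E
```

```text
(array([ 558.8, -289.3]), array([87.5, 50.9]), 74.2, np.float64(29.9), 'cap', array([ 573.5, -238.4]), 'yaw', 73.9)
(array([ 490.7, -439.2]), array([85. , 51.9]), 5.6, np.float64(30.0), 'cap', array([ 544.2, -434.6]), 'yaw', 4.9)
(array([ 396.7, -304.9]), array([50.2, 87.5]), 16.1, np.float64(30.1), 'cap', array([ 380.3, -255.3]), 'yaw', 108.2)
(147, 231) [533.1 404.8 133.9]
(190, 240) [522.8 319.9  61.2]
(182, 264) [460.1 329.5  93.3]
(255, 190) [646.5 161.2  73.5]
(325, 203) [622.8 -12.4  32.6]
(325, 249) [496.8 -12.2  95.3]
(320, 150) [7.418e+02 5.000e-01 9.840e+01]
(270, 210) [603.  126.2  39.5]
(435, 228) [ 558.8 -288.3   35.5]
```

View pics/c1.png

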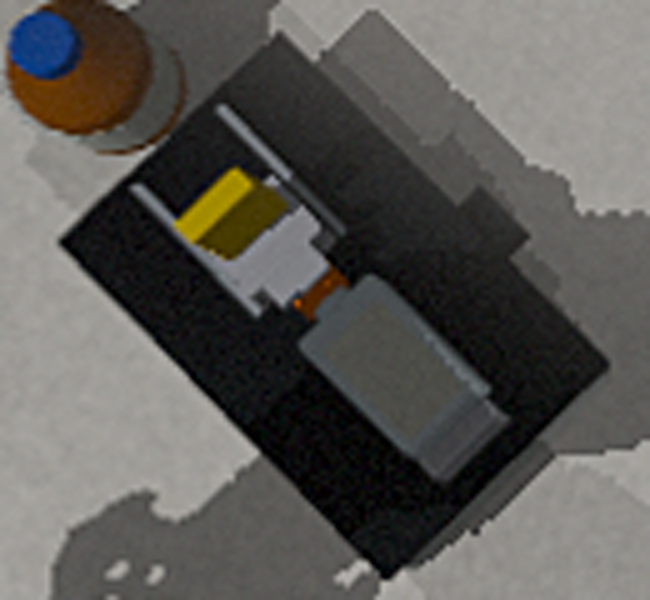

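View pics/c2.png

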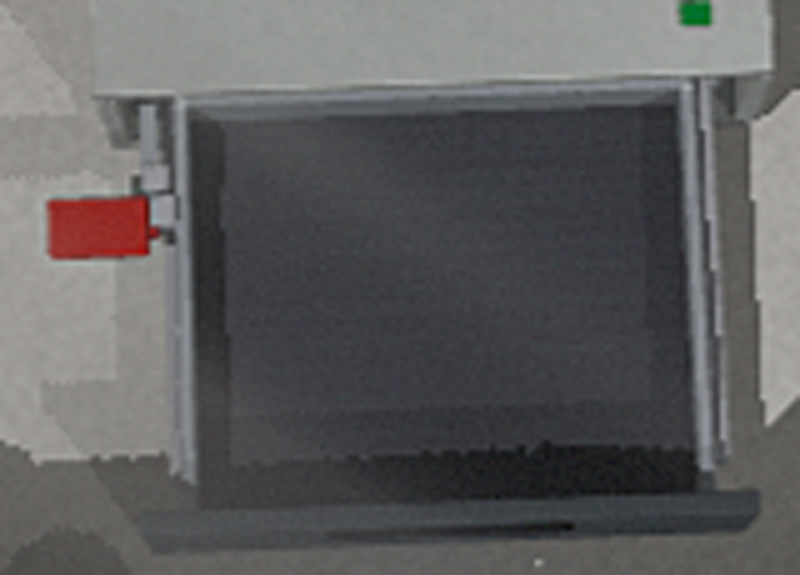

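Run:
```python
from h import *
A=lambda pts,o,z:at_z('top',np.array(pts)/5+np.array(o)-0.4,z)
o1=(100,190);o2=(235,145)
pl=A([(60,240),(280,35),(608,362),(388,578)],o1,60); print('plate',pl.round(1)[:,:2])
print('sides',[np.linalg.norm(pl[i]-pl[i-1]).round(1) for i in range(4)])
ex=((pl[0]+pl[1])-(pl[2]+pl[3]))/2; ex/=np.linalg.norm(ex); ey=((pl[0]+pl[3])-(pl[1]+pl[2]))/2; ey/=np.linalg.norm(ey)
print('yaw stage',np.degrees(np.arctan2(ex[1],ex[0])),np.degrees(np.arctan2(ey[1],ey[0]))-90)
c=pl.mean(0); print('stage origin',(c-50*ex)[:2])
f=A([(175,222),(237,168),(255,182),(192,240)],o1,140); print('fin',f.mean(0),np.linalg.norm(f[0]-f[1]),'pred x:',(f.mean(0)-(c-50*ex))@ex,(f.mean(0)-(c-50*ex))@ey)
b=A([(360,278),(490,388),(415,455),(303,345)],o1,90); print('flask top',b.mean(0),((b-(c-50*ex))@np.c_[ex,ey]).round(1))
cf=A([(95,95),(770,75)],o2,100); print('cab',cf.round(1),cf.mean(0))
print('lever',A([(48,200),(148,197),(150,255),(50,260)],o2,70).round(1))
print('panel top',A([(140,515),(757,492)],o2,90).round(1),'bottom',A([(152,550),(757,527)],o2,18).round(1))
print('walls top inner', A([(190,100),(683,85),(200,480),(703,465)],o2,58).round(1))
```

```text
plate [[528.5 512.7]
 [632.1 409.8]
 [468.8 241.7]
 [363.6 344.8]]
sides [np.float64(235.4), np.float64(146.0), np.float64(234.3), np.float64(147.2)]
yaw stage 45.66520592502293 45.38456919193328
stage origin [463.28704538 341.48567286]
fin [534.01242652 413.39682242 140.        ] 37.55762177612091 pred x: 100.86219500403294 0.1614838927076292
flask top [463.1488234 340.0151269  90.       ] [[ 40.9 -19.3]
 [-42.2 -26.8]
 [-40.   20.3]
 [ 36.7  22. ]]
cab [[ 706.4  162.9  100. ]
 [ 717.2 -167.3  100. ]] [711.8164719   -2.24597802 100.        ]
lever [[661.  188.7  70. ]
 [662.7 139.   70. ]
 [633.2 137.5  70. ]
 [630.5 187.   70. ]]
panel top [[ 500.5  138.    90. ]
 [ 512.6 -159.1   90. ]] bottom [[ 492.4  138.9   18. ]
 [ 505.  -166.8   18. ]]
walls top inner [[ 715.9  119.9   58. ]
 [ 724.1 -128.4   58. ]
 [ 522.4  112.    58. ]
 [ 530.5 -136.2   58. ]]
```

```bash
cat >> h.py <<'E'
O=np.array([463.3,341.5]); ys=45.5
def rot(a): a=np.radians(a); return np.array([[np.cos(a),-np.sin(a)],[np.sin(a),np.cos(a)]])
def st(x,y): return O+rot(ys)@np.array([x,y])
yd=2.0; DI=np.array([614.,-7.])
def dr(x,y): return DI+rot(yd)@np.array([x,y])
def go(*ts):
    "targets (x,y,z,yaw of tool x) -> tool-frame shifts from the current pose"
    o=r.get_obs(); R=o['eef_rot']; yaw=np.degrees(np.arctan2(R[1,0],R[0,0]))
    print('t',round(o['time_s'],2),'pos',o['position'].round(1),'yaw',round(yaw,1),'w',round(o['grip_width'],1),'F',o['ft_force'].round(1),'q',o['qpos'].round(2))
    for x,y,z,a in ts:
        s=R.T@(np.array([x,y,z])-o['position'])/1000; sp=-((a-yaw+180)%360-180)
        print(' tx %.3f ty %.3f tz %.3f spin %.3f'%(*s,np.radians(sp)))
E
python3 - <<'E'
from h import *
go((*st(60,0),230,45.5),(*st(60,0),108,45.5))
E
```

```text
t 0.1 pos [221.4 610.5 230.4] yaw 160.1 w 85.2 F [ 0.  -0.2 -0. ] q [-0.96  0.5  -0.43  1.55  0.22  1.14 -0.21]
 tx -0.344 ty -0.116 tz 0.001 spin 2.000
 tx -0.344 ty -0.116 tz 0.123 spin 2.000
```

Emit:
{"op": "apply_moves", "data": {
  "motion": [
    {"tx": -0.05,"ty": -0.017,"tz": 0,"spin": 0.18,"hand": 0},
    {"tx": -0.1,"ty": -0.033,"tz": 0,"spin": 0.36,"hand": 0},
    {"tx": -0.15,"ty": -0.05,"tz": 0,"spin": 0.54,"hand": 0},
    {"tx": -0.2,"ty": -0.067,"tz": 0,"spin": 0.72,"hand": 0},
    {"tx": -0.25,"ty": -0.083,"tz": 0,"spin": 0.9,"hand": 0},
    {"tx": -0.3,"ty": -0.1,"tz": 0,"spin": 1.08,"hand": 0},
    {"tx": -0.344,"ty": -0.116,"tz": 0,"spin": 1.26,"hand": 0},
    {"tx": -0.344,"ty": -0.116,"tz": 0,"spin": 1.44,"hand": 0},
    {"tx": -0.344,"ty": -0.116,"tz": 0,"spin": 1.62,"hand": 0},
    {"tx": -0.344,"ty": -0.116,"tz": 0,"spin": 1.8,"hand": 0}
  ]
}}

```text
time_s: 1.35
position: [505.0, 383.8, 229.9]
eef_rot: [[0.551, 0.835, -0.002], [0.835, -0.551, -0.002], [-0.003, -0.0, -1.0]]
ft_force: [-0.5, 0.4, 0.2]
grip_width: -0.3
```

Run:
```python
from h import *
go((*st(60,0),108,45.5),(*st(119,0),108,45.5))
```

```text
t 1.35 pos [505.  383.8 229.9] yaw 56.6 w -0.3 F [-0.5  0.4  0.2] q [-0.71  0.44  0.03  1.6  -0.01  1.1  -1.27]
 tx 0.001 ty 0.000 tz 0.122 spin 0.193
 tx 0.059 ty 0.011 tz 0.122 spin 0.193
```

Positions track well. Next: descend, then push the fin.

Emit:
{"op": "apply_moves", "data": {
  "motion": [
    {"tx": 0,"ty": 0,"tz": 0.03,"spin": 0.1},
    {"tx": 0,"ty": 0,"tz": 0.07,"spin": 0.193},
    {"tx": 0,"ty": 0,"tz": 0.1,"spin": 0.193},
    {"tx": 0,"ty": 0,"tz": 0.122,"spin": 0.193},
    {"tx": 0,"ty": 0,"tz": 0.122,"spin": 0.193},
    {"tx": 0.015,"ty": 0.003,"tz": 0.122,"spin": 0.193},
    {"tx": 0.027,"ty": 0.005,"tz": 0.122,"spin": 0.193},
    {"tx": 0.039,"ty": 0.007,"tz": 0.122,"spin": 0.193},
    {"tx": 0.049,"ty": 0.009,"tz": 0.122,"spin": 0.193},
    {"tx": 0.059,"ty": 0.011,"tz": 0.122,"spin": 0.193}
  ]
}}

```text
schema error: expected keys hand, tx, ty, tz, spin
```

Run:
```python
from h import *
go((*st(100,0),150,45.5),(*st(0,0),170,45.5),(*st(0,0),66,45.5))
```

```text
t 1.35 pos [505.  383.8 229.9] yaw 56.6 w -0.3 F [-0.5  0.4  0.2] q [-0.71  0.44  0.03  1.6  -0.01  1.1  -1.27]
 tx 0.040 ty 0.008 tz 0.080 spin 0.193
 tx -0.058 ty -0.012 tz 0.060 spin 0.193
 tx -0.058 ty -0.011 tz 0.164 spin 0.193
```

Emit:
{"op": "apply_moves", "data": {
  "motion": [
    {"hand": 0,"tx": 0,"ty": 0,"tz": 0.03,"spin": 0.1},
    {"hand": 0,"tx": 0,"ty": 0,"tz": 0.07,"spin": 0.193},
    {"hand": 0,"tx": 0,"ty": 0,"tz": 0.1,"spin": 0.193},
    {"hand": 0,"tx": 0,"ty": 0,"tz": 0.122,"spin": 0.193},
    {"hand": 0,"tx": 0,"ty": 0,"tz": 0.122,"spin": 0.193},
    {"hand": 0,"tx": 0.015,"ty": 0.003,"tz": 0.122,"spin": 0.193},
    {"hand": 0,"tx": 0.027,"ty": 0.005,"tz": 0.122,"spin": 0.193},
    {"hand": 0,"tx": 0.039,"ty": 0.007,"tz": 0.122,"spin": 0.193},
    {"hand": 0,"tx": 0.049,"ty": 0.009,"tz": 0.122,"spin": 0.193},
    {"hand": 0,"tx": 0.059,"ty": 0.011,"tz": 0.122,"spin": 0.193}
  ]
}}

```text
time_s: 2.6
position: [546.8, 427.0, 107.9]
eef_rot: [[0.701, 0.714, -0.002], [0.713, -0.701, -0.003], [-0.003, 0.0, -1.0]]
ft_force: [-1.8, -2.5, 3.0]
grip_width: 0.2
```

Run:
```python
from h import *
go((*st(100,0),150,45.5),(*st(0,0),170,45.5),(*st(0,0),66,45.5))
```

```text
t 2.6 pos [546.8 427.  107.9] yaw 45.5 w 0.2 F [-1.8 -2.5  3. ] q [-0.74  0.67  0.06  1.53 -0.04  0.95 -1.45]
 tx -0.020 ty 0.000 tz -0.042 spin 0.000
 tx -0.120 ty 0.000 tz -0.062 spin 0.000
 tx -0.119 ty 0.000 tz 0.042 spin 0.000
```

Emit:
{"op": "apply_moves", "data": {
  "motion": [
    {"hand": 0,"tx": -0.02,"ty": 0,"tz": 0,"spin": 0},
    {"hand": 0.0,"tx": -0.03,"ty": 0,"tz": -0.04,"spin": 0},
    {"hand": 0.085,"tx": -0.08,"ty": 0,"tz": -0.08,"spin": 0},
    {"hand": 0.085,"tx": -0.119,"ty": 0,"tz": -0.08,"spin": 0},
    {"hand": 0.085,"tx": -0.119,"ty": 0,"tz": -0.08,"spin": 0},
    {"hand": 0.085,"tx": -0.119,"ty": 0,"tz": -0.08,"spin": 0}
  ]
}}

```text
time_s: 3.35
position: [464.4, 343.4, 188.7]
eef_rot: [[0.7, 0.714, -0.001], [0.714, -0.7, -0.001], [-0.001, 0.0, -1.0]]
ft_force: [-0.1, 0.0, 0.4]
grip_width: 72.2
```

Run:
```python
from h import *
p,d=shot('side','s1'); cv2.imwrite('pics/s1c.png',cv2.resize(p[130:250,210:350],None,fx=5,fy=5,interpolation=cv2.INTER_CUBIC)[:,:,::-1])
hsv=cv2.cvtColor(p,cv2.COLOR_RGB2HSV); m=(abs(hsv[...,0].astype(int)-27)<5)&(hsv[...,1]>150)&(hsv[...,2]>120); m[:,350:]=0; m[:130]=0;m[230:]=0
v,u=np.nonzero(m); w=world('side',d)[m]; print(len(v),u.mean(),v.mean(),np.median(w,0))
d0=np.load('pics/side0.npy'); 
go((*st(0,0),66,45.5))
```

```text
21 291.6666666666667 159.66666666666666 [563.29553217 439.21180411 137.40445874]
t 3.4 pos [464.4 343.6 188.4] yaw 45.6 w 79.0 F [-0.3  0.1 -0.6] q [-0.74  0.39  0.06  1.79 -0.03  0.97 -1.43]
 tx -0.002 ty 0.001 tz 0.122 spin 0.001
```

View pics/s1c.png

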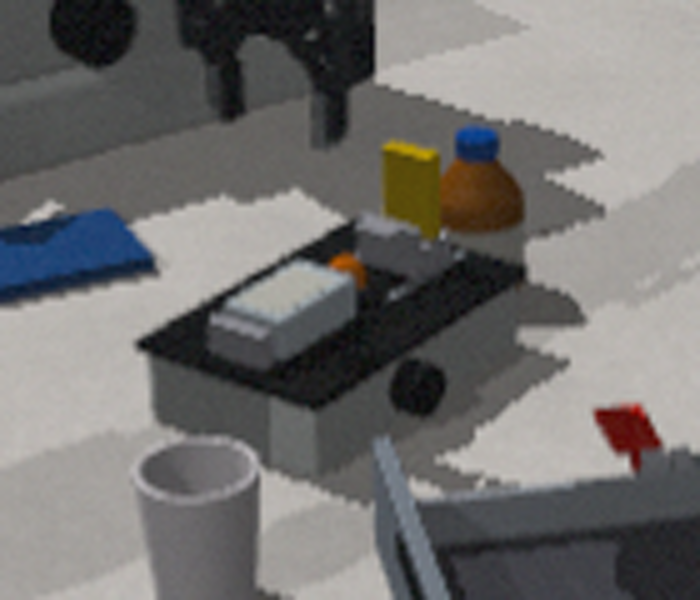

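The jaw is open about 37 mm, the orange cap (crop 348,268) is clear of the lip, and the bottle is untouched. Grasping flask_s.

Emit:
{"op": "apply_moves", "data": {
  "grip_force": 60,
  "motion": [
    {"hand": 0.085,"tx": -0.002,"ty": 0.001,"tz": 0.04,"spin": 0},
    {"hand": 0.085,"tx": -0.002,"ty": 0.001,"tz": 0.08,"spin": 0},
    {"hand": 0.085,"tx": -0.002,"ty": 0.001,"tz": 0.105,"spin": 0},
    {"hand": 0.085,"tx": -0.002,"ty": 0.001,"tz": 0.122,"spin": 0},
    {"hand": 0.085,"tx": -0.002,"ty": 0.001,"tz": 0.122,"spin": 0},
    {"hand": 0.03,"tx": -0.002,"ty": 0.001,"tz": 0.122,"spin": 0},
    {"hand": 0.03,"tx": -0.002,"ty": 0.001,"tz": 0.122,"spin": 0},
    {"hand": 0.03,"tx": -0.002,"ty": 0.001,"tz": 0.122,"spin": 0},
    {"hand": 0.03,"tx": -0.002,"ty": 0.001,"tz": 0.122,"spin": 0},
    {"hand": 0.03,"tx": -0.002,"ty": 0.001,"tz": 0.122,"spin": 0}
  ]
}}

```text
time_s: 4.65
position: [464.8, 342.1, 68.0]
eef_rot: [[0.7, 0.714, 0.002], [0.714, -0.7, 0.001], [0.002, 0.001, -1.0]]
ft_force: [0.2, -0.1, 7.4]
grip_width: 48.7
```

Run:
```python
from h import *
go((*st(0,0),150,45.5),(*dr(45,46.5),150,92),(*dr(45,46.5),34,92))
```

```text
t 4.65 pos [464.8 342.1  68. ] yaw 45.5 w 48.7 F [ 0.2 -0.1  7.4] q [-0.72  0.55  0.05  1.87 -0.04  0.73 -1.42]
 tx -0.001 ty -0.001 tz -0.082 spin 0.001
 tx -0.080 ty 0.348 tz -0.082 spin -0.811
 tx -0.080 ty 0.348 tz 0.034 spin -0.811
```

Emit:
{"op": "apply_moves", "data": {
  "motion": [
    {"hand": 0.03,"tx": 0,"ty": 0,"tz": -0.04,"spin": 0},
    {"hand": 0.03,"tx": 0,"ty": 0,"tz": -0.082,"spin": 0},
    {"hand": 0.03,"tx": -0.012,"ty": 0.05,"tz": -0.082,"spin": -0.12},
    {"hand": 0.03,"tx": -0.023,"ty": 0.1,"tz": -0.082,"spin": -0.24},
    {"hand": 0.03,"tx": -0.035,"ty": 0.15,"tz": -0.082,"spin": -0.36},
    {"hand": 0.03,"tx": -0.046,"ty": 0.2,"tz": -0.082,"spin": -0.48},
    {"hand": 0.03,"tx": -0.058,"ty": 0.25,"tz": -0.082,"spin": -0.6},
    {"hand": 0.03,"tx": -0.069,"ty": 0.3,"tz": -0.082,"spin": -0.72},
    {"hand": 0.03,"tx": -0.08,"ty": 0.348,"tz": -0.082,"spin": -0.811},
    {"hand": 0.03,"tx": -0.08,"ty": 0.348,"tz": -0.082,"spin": -0.811}
  ]
}}

```text
time_s: 5.9
position: [658.7, 33.9, 150.0]
eef_rot: [[-0.027, 1.0, 0.003], [1.0, 0.027, -0.003], [-0.003, 0.003, -1.0]]
ft_force: [-0.9, -0.1, -0.5]
grip_width: 48.6
```

Run:
```python
from h import *
shot('side','s2');go((*dr(45,46.5),37,92))
```

```text
t 5.95 pos [657.4  37.8 149.8] yaw 91.7 w 49.0 F [-0.2  1.1 -0.8] q [-0.08  0.56 -0.03  1.61  0.02  0.97 -0.08]
 tx 0.003 ty -0.000 tz 0.113 spin -0.005
```

View pics/s2.png

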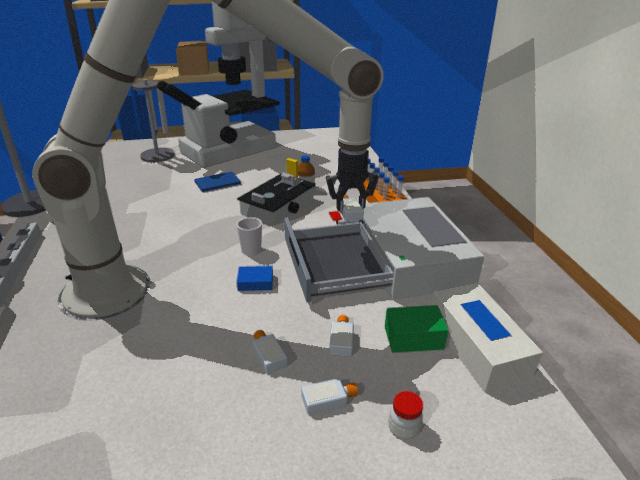

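Flask_s is held (at about (350,213)) above the rear-left of the drawer. Lower and release.

Emit:
{"op": "apply_moves", "data": {
  "motion": [
    {"hand": 0.03,"tx": 0.003,"ty": 0,"tz": 0.04,"spin": 0},
    {"hand": 0.03,"tx": 0.003,"ty": 0,"tz": 0.08,"spin": 0},
    {"hand": 0.03,"tx": 0.003,"ty": 0,"tz": 0.1,"spin": 0},
    {"hand": 0.03,"tx": 0.003,"ty": 0,"tz": 0.112,"spin": 0},
    {"hand": 0.03,"tx": 0.003,"ty": 0,"tz": 0.113,"spin": 0},
    {"hand": 0.066,"tx": 0.003,"ty": 0,"tz": 0.113,"spin": 0},
    {"hand": 0.066,"tx": 0.003,"ty": 0,"tz": 0.113,"spin": 0},
    {"hand": 0.066,"tx": 0.003,"ty": 0,"tz": 0.1,"spin": 0},
    {"hand": 0.066,"tx": 0.003,"ty": 0,"tz": 0.05,"spin": 0},
    {"hand": 0.066,"tx": 0.003,"ty": 0,"tz": 0,"spin": 0}
  ]
}}

```text
time_s: 7.2
position: [657.4, 41.7, 151.7]
eef_rot: [[-0.03, 1.0, 0.002], [1.0, 0.03, -0.0], [-0.0, 0.002, -1.0]]
ft_force: [1.1, -1.0, 0.6]
grip_width: 65.9
```

Run:
```python
from h import *
p,d=shot('top','t3')
for f in flasks('top',p,d,[(405,205,470,248),(470,220,525,285),(410,270,475,320)]): print(f)
go((558.8,-287.3,150,74),(558.8,-287.3,8,74))
```

```text
(array([ 558.5, -289.6]), array([86.9, 51.2]), 74.2, np.float64(30.0), 'cap', array([ 573.3, -238.2]), 'yaw', 73.9)
(array([ 490.5, -438.7]), array([84.8, 52.7]), 5.3, np.float64(30.3), 'cap', array([ 544.6, -437.4]), 'yaw', 1.4)
(array([ 396.2, -303.4]), array([50.2, 90.7]), 16.1, np.float64(30.1), 'cap', array([ 380.3, -254.3]), 'yaw', 108.0)
t 7.25 pos [662.2  42.1 160.3] yaw 91.7 w 65.6 F [1.7 0.1 4.4] q [-0.09  0.55 -0.03  1.6   0.02  0.98 -0.09]
 tx -0.326 ty -0.113 tz 0.009 spin 0.310
 tx -0.326 ty -0.115 tz 0.151 spin 0.310
```

Emit:
{"op": "apply_moves", "data": {
  "motion": [
    {"hand": 0.085,"tx": -0.054,"ty": -0.019,"tz": 0,"spin": 0.1},
    {"hand": 0.085,"tx": -0.108,"ty": -0.038,"tz": 0,"spin": 0.2},
    {"hand": 0.085,"tx": -0.163,"ty": -0.057,"tz": 0,"spin": 0.31},
    {"hand": 0.085,"tx": -0.217,"ty": -0.076,"tz": 0,"spin": 0.31},
    {"hand": 0.085,"tx": -0.272,"ty": -0.095,"tz": 0,"spin": 0.31},
    {"hand": 0.085,"tx": -0.326,"ty": -0.114,"tz": 0.009,"spin": 0.31},
    {"hand": 0.085,"tx": -0.326,"ty": -0.114,"tz": 0.009,"spin": 0.31},
    {"hand": 0.085,"tx": -0.326,"ty": -0.114,"tz": 0.04,"spin": 0.31},
    {"hand": 0.085,"tx": -0.326,"ty": -0.115,"tz": 0.08,"spin": 0.31},
    {"hand": 0.085,"tx": -0.326,"ty": -0.115,"tz": 0.09,"spin": 0.31}
  ]
}}

```text
time_s: 8.5
position: [557.6, -284.8, 66.7]
eef_rot: [[0.275, 0.962, 0.011], [0.962, -0.275, 0.003], [0.006, 0.01, -1.0]]
ft_force: [-0.4, -0.3, -0.3]
grip_width: 84.8
```

Run:
```python
from h import *
p,d=shot('side','s4'); cv2.imwrite('pics/s4c.png',cv2.resize(p[200:400,240:440],None,fx=3,fy=3,interpolation=cv2.INTER_CUBIC)[:,:,::-1])
p,d=shot('top','t4'); w=world('top',d); m=(w[...,2]>50)&(w[...,2]<66); m[:166]=0;m[235:]=0;m[:,:274]=0;m[:,372:]=0
v,u=np.nonzero(m); print(len(v),u.min(),u.max(),v.min(),v.max(), np.median(w[m],0)); q=at_z('top',np.c_[u,v],58)[:,:2].astype(np.float32); print(cv2.minAreaRect(q))
go((558.8,-288.3,8,74))
```

```text
704 274 371 166 200 [650.02081668  49.17893657  57.38058139]
((668.7905883789062, -5.8390045166015625), (87.48368072509766, 244.1378173828125), 0.13885483145713806)
t 8.6 pos [ 558.6 -285.9   68.2] yaw 74.0 w 84.9 F [ 0.8  0.7 -0.2] q [ 0.37  0.61  0.09  1.75 -0.09  0.77  0.22]
 tx -0.003 ty 0.000 tz 0.060 spin 0.001
```

View pics/s4c.png

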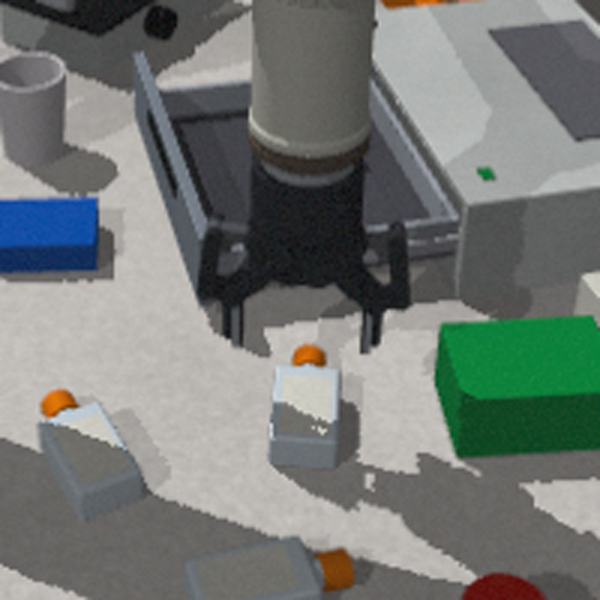

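Flask_s reads at floor height in the drawer; the fingers straddle flask_a (crop 305,410). Descend and grip.

Emit:
{"op": "apply_moves", "data": {
  "motion": [
    {"hand": 0.085,"tx": -0.003,"ty": 0,"tz": 0.03,"spin": 0},
    {"hand": 0.085,"tx": -0.003,"ty": 0,"tz": 0.05,"spin": 0},
    {"hand": 0.085,"tx": -0.003,"ty": 0,"tz": 0.06,"spin": 0},
    {"hand": 0.085,"tx": -0.003,"ty": 0,"tz": 0.06,"spin": 0},
    {"hand": 0.03,"tx": -0.003,"ty": 0,"tz": 0.06,"spin": 0},
    {"hand": 0.03,"tx": -0.003,"ty": 0,"tz": 0.06,"spin": 0},
    {"hand": 0.03,"tx": -0.003,"ty": 0,"tz": 0.06,"spin": 0},
    {"hand": 0.03,"tx": -0.003,"ty": 0,"tz": 0.06,"spin": 0},
    {"hand": 0.03,"tx": -0.003,"ty": 0,"tz": 0.06,"spin": 0}
  ]
}}

```text
time_s: 9.72
position: [559.7, -289.3, 9.6]
eef_rot: [[0.275, 0.961, 0.015], [0.961, -0.275, 0.001], [0.005, 0.014, -1.0]]
ft_force: [0.5, -0.4, 6.4]
grip_width: 48.8
```

Run:
```python
from h import *
go((558.8,-288.3,130,74),(*dr(45,-72),130,92),(*dr(45,-72),37,92))
```

```text
t 9.72 pos [ 559.7 -289.3    9.6] yaw 74.0 w 48.8 F [ 0.5 -0.4  6.4] q [ 0.38  0.7   0.08  1.76 -0.1   0.67  0.24]
 tx 0.001 ty 0.001 tz -0.120 spin 0.001
 tx 0.232 ty 0.041 tz -0.119 spin -0.313
 tx 0.232 ty 0.040 tz -0.026 spin -0.313
```

Emit:
{"op": "apply_moves", "data": {
  "motion": [
    {"hand": 0.03,"tx": 0,"ty": 0,"tz": -0.03,"spin": 0},
    {"hand": 0.03,"tx": 0,"ty": 0,"tz": -0.07,"spin": 0},
    {"hand": 0.03,"tx": 0.01,"ty": 0.001,"tz": -0.12,"spin": 0},
    {"hand": 0.03,"tx": 0.05,"ty": 0.01,"tz": -0.12,"spin": -0.08},
    {"hand": 0.03,"tx": 0.1,"ty": 0.02,"tz": -0.12,"spin": -0.16},
    {"hand": 0.03,"tx": 0.15,"ty": 0.027,"tz": -0.12,"spin": -0.24},
    {"hand": 0.03,"tx": 0.2,"ty": 0.035,"tz": -0.12,"spin": -0.313},
    {"hand": 0.03,"tx": 0.232,"ty": 0.04,"tz": -0.12,"spin": -0.313},
    {"hand": 0.03,"tx": 0.232,"ty": 0.04,"tz": -0.12,"spin": -0.313}
  ]
}}

```text
time_s: 10.85
position: [661.0, -72.0, 131.1]
eef_rot: [[-0.041, 0.999, 0.015], [0.999, 0.041, 0.004], [0.003, 0.016, -1.0]]
ft_force: [-0.1, -0.3, -0.7]
grip_width: 48.8
```

Run:
```python
from h import *
go((*dr(45,-72),39,92))
```

```text
t 10.85 pos [661.  -72.  131.1] yaw 92.3 w 48.8 F [-0.1 -0.3 -0.7] q [ 0.07  0.58 -0.    1.62 -0.    0.92  0.11]
 tx -0.006 ty -0.001 tz 0.092 spin 0.006
```

Emit:
{"op": "apply_moves", "data": {
  "motion": [
    {"hand": 0.03,"tx": -0.006,"ty": -0.001,"tz": 0.03,"spin": 0},
    {"hand": 0.03,"tx": -0.006,"ty": -0.001,"tz": 0.06,"spin": 0},
    {"hand": 0.03,"tx": -0.006,"ty": -0.001,"tz": 0.08,"spin": 0},
    {"hand": 0.03,"tx": -0.006,"ty": -0.001,"tz": 0.092,"spin": 0},
    {"hand": 0.03,"tx": -0.006,"ty": -0.001,"tz": 0.093,"spin": 0},
    {"hand": 0.066,"tx": -0.006,"ty": -0.001,"tz": 0.093,"spin": 0},
    {"hand": 0.066,"tx": -0.006,"ty": -0.001,"tz": 0.093,"spin": 0},
    {"hand": 0.066,"tx": -0.006,"ty": -0.001,"tz": 0.093,"spin": 0},
    {"hand": 0.066,"tx": -0.006,"ty": -0.001,"tz": 0.04,"spin": 0},
    {"hand": 0.066,"tx": -0.006,"ty": -0.001,"tz": -0.02,"spin": 0}
  ]
}}

```text
time_s: 12.1
position: [659.3, -78.5, 151.6]
eef_rot: [[-0.04, 0.999, 0.014], [0.999, 0.04, 0.004], [0.003, 0.014, -1.0]]
ft_force: [1.0, 0.7, 0.9]
grip_width: 65.9
```

Run:
```python
from h import *
p,d=shot('top','t5')
for f in flasks('top',p,d,[(470,220,525,285),(410,270,475,320)]): print(f)
go((396.5,-303.5,150,108),(396.5,-303.5,8,108))
```

```text
(array([ 490.5, -439.2]), array([84.4, 51.6]), 5.3, np.float64(30.4), 'cap', array([ 544.4, -436.7]), 'yaw', 2.6)
(array([ 396.2, -303.4]), array([50.2, 90.7]), 16.1, np.float64(30.5), 'cap', array([ 381.3, -253.9]), 'yaw', 106.8)
t 12.15 pos [665.2 -79.2 162.5] yaw 92.3 w 66.1 F [ 2.  -0.5  6. ] q [ 0.08  0.55 -0.    1.6  -0.01  0.97  0.12]
 tx -0.213 ty -0.278 tz 0.004 spin -0.274
 tx -0.214 ty -0.282 tz 0.146 spin -0.274
```

Emit:
{"op": "apply_moves", "data": {
  "motion": [
    {"hand": 0.085,"tx": -0.03,"ty": -0.04,"tz": 0,"spin": -0.05},
    {"hand": 0.085,"tx": -0.06,"ty": -0.08,"tz": 0,"spin": -0.1},
    {"hand": 0.085,"tx": -0.092,"ty": -0.12,"tz": 0,"spin": -0.15},
    {"hand": 0.085,"tx": -0.124,"ty": -0.16,"tz": 0,"spin": -0.2},
    {"hand": 0.085,"tx": -0.155,"ty": -0.2,"tz": 0,"spin": -0.24},
    {"hand": 0.085,"tx": -0.186,"ty": -0.24,"tz": 0,"spin": -0.24},
    {"hand": 0.085,"tx": -0.216,"ty": -0.28,"tz": 0.02,"spin": -0.24},
    {"hand": 0.085,"tx": -0.216,"ty": -0.28,"tz": 0.06,"spin": -0.24},
    {"hand": 0.085,"tx": -0.216,"ty": -0.28,"tz": 0.08,"spin": -0.24},
    {"hand": 0.085,"tx": -0.216,"ty": -0.28,"tz": 0.09,"spin": -0.24}
  ]
}}

```text
time_s: 13.4
position: [396.7, -306.3, 63.8]
eef_rot: [[-0.276, 0.961, 0.029], [0.961, 0.276, 0.002], [-0.006, 0.028, -1.0]]
ft_force: [-0.1, -0.8, -0.3]
grip_width: 85.1
```

Run:
```python
from h import *
p,d=shot('side','s6'); cv2.imwrite('pics/s6c.png',cv2.resize(p[200:420,220:440],None,fx=2.7,fy=2.7,interpolation=cv2.INTER_CUBIC)[:,:,::-1])
go((397,-306,8,106.3))
```

```text
t 13.45 pos [ 396.6 -305.9   63.1] yaw 106.0 w 85.1 F [ 0.3  0.7 -0.3] q [ 0.6   0.44  0.02  2.07 -0.05  0.61  0.94]
 tx 0.000 ty -0.001 tz 0.055 spin -0.005
```

View pics/s6c.png

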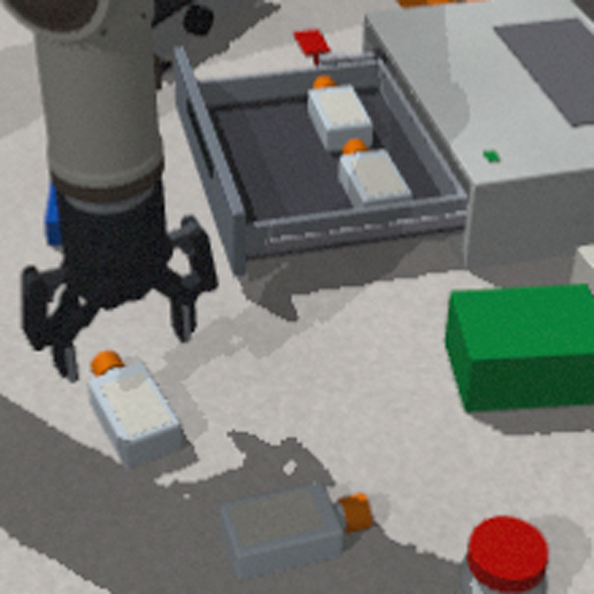

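Both placed flasks lie flat in the rear row (crop 340,115 and 375,180), caps left. Flask_c is under the gripper; grip it.

Emit:
{"op": "apply_moves", "data": {
  "motion": [
    {"hand": 0.085,"tx": 0,"ty": -0.001,"tz": 0.03,"spin": 0},
    {"hand": 0.085,"tx": 0,"ty": -0.001,"tz": 0.045,"spin": 0},
    {"hand": 0.085,"tx": 0,"ty": -0.001,"tz": 0.054,"spin": 0},
    {"hand": 0.085,"tx": 0,"ty": -0.001,"tz": 0.054,"spin": 0},
    {"hand": 0.03,"tx": 0,"ty": -0.001,"tz": 0.054,"spin": 0},
    {"hand": 0.03,"tx": 0,"ty": -0.001,"tz": 0.054,"spin": 0},
    {"hand": 0.03,"tx": 0,"ty": -0.001,"tz": 0.054,"spin": 0},
    {"hand": 0.03,"tx": 0,"ty": -0.001,"tz": 0.054,"spin": 0},
    {"hand": 0.03,"tx": 0,"ty": -0.001,"tz": 0.054,"spin": 0}
  ]
}}

```text
time_s: 14.58
position: [397.8, -306.5, 10.3]
eef_rot: [[-0.276, 0.961, 0.03], [0.961, 0.276, 0.002], [-0.006, 0.029, -1.0]]
ft_force: [-0.9, 1.2, 7.0]
grip_width: 48.8
```

Run:
```python
from h import *
go((397,-306,135,106.3),(*dr(-42,46.5),135,92),(*dr(-42,46.5),37,92))
```

```text
t 14.57 pos [ 397.8 -306.5   10.3] yaw 106.0 w 48.8 F [-0.9  1.2  7. ] q [ 0.61  0.54  0.01  2.08 -0.05  0.49  0.94]
 tx -0.000 ty 0.003 tz -0.125 spin -0.005
 tx 0.283 ty 0.265 tz -0.119 spin 0.245
 tx 0.283 ty 0.262 tz -0.021 spin 0.245
```

Emit:
{"op": "apply_moves", "data": {
  "motion": [
    {"hand": 0.03,"tx": 0,"ty": 0,"tz": -0.05,"spin": 0},
    {"hand": 0.03,"tx": 0,"ty": 0.003,"tz": -0.1,"spin": 0},
    {"hand": 0.03,"tx": 0.02,"ty": 0.02,"tz": -0.124,"spin": 0},
    {"hand": 0.03,"tx": 0.06,"ty": 0.056,"tz": -0.123,"spin": 0.04},
    {"hand": 0.03,"tx": 0.1,"ty": 0.094,"tz": -0.122,"spin": 0.08},
    {"hand": 0.03,"tx": 0.14,"ty": 0.131,"tz": -0.121,"spin": 0.12},
    {"hand": 0.03,"tx": 0.18,"ty": 0.169,"tz": -0.12,"spin": 0.16},
    {"hand": 0.03,"tx": 0.22,"ty": 0.206,"tz": -0.12,"spin": 0.2},
    {"hand": 0.03,"tx": 0.255,"ty": 0.239,"tz": -0.119,"spin": 0.245},
    {"hand": 0.03,"tx": 0.283,"ty": 0.265,"tz": -0.119,"spin": 0.245}
  ]
}}

```text
time_s: 15.82
position: [571.3, 41.0, 135.4]
eef_rot: [[-0.036, 0.999, 0.03], [0.999, 0.036, 0.002], [0.001, 0.03, -1.0]]
ft_force: [0.1, 0.0, -0.8]
grip_width: 48.6
```

Run:
```python
from h import *
go((*dr(-42,46.5),39,92))
```

```text
t 15.82 pos [571.3  41.  135.4] yaw 92.1 w 48.6 F [ 0.1  0.  -0.8] q [-0.08  0.43 -0.05  1.87  0.03  0.82 -0.11]
 tx -0.003 ty -0.004 tz 0.096 spin 0.001
```

Emit:
{"op": "apply_moves", "data": {
  "motion": [
    {"hand": 0.03,"tx": -0.001,"ty": -0.004,"tz": 0.03,"spin": 0},
    {"hand": 0.03,"tx": -0.001,"ty": -0.004,"tz": 0.06,"spin": 0},
    {"hand": 0.03,"tx": -0.001,"ty": -0.004,"tz": 0.085,"spin": 0},
    {"hand": 0.03,"tx": -0.001,"ty": -0.004,"tz": 0.096,"spin": 0},
    {"hand": 0.03,"tx": -0.001,"ty": -0.004,"tz": 0.097,"spin": 0},
    {"hand": 0.066,"tx": -0.001,"ty": -0.004,"tz": 0.097,"spin": 0},
    {"hand": 0.066,"tx": -0.001,"ty": -0.004,"tz": 0.097,"spin": 0},
    {"hand": 0.066,"tx": -0.001,"ty": -0.004,"tz": 0.097,"spin": 0},
    {"hand": 0.066,"tx": -0.001,"ty": -0.004,"tz": 0.04,"spin": 0},
    {"hand": 0.066,"tx": -0.001,"ty": -0.004,"tz": -0.02,"spin": 0}
  ]
}}

```text
time_s: 17.08
position: [564.9, 39.7, 155.2]
eef_rot: [[-0.036, 0.999, 0.026], [0.999, 0.036, 0.002], [0.001, 0.026, -1.0]]
ft_force: [0.7, -0.5, -0.1]
grip_width: 66.3
```

Run:
```python
from h import *
p,d=shot('top','t7')
for f in flasks('top',p,d,[(470,220,525,285)]): print(f)
go((488.5,-439.4,150,5.3),(488.5,-439.4,8,5.3))
```

```text
(array([ 490.5, -439.5]), array([84.9, 51.4]), 4.9, np.float64(30.0), 'cap', array([ 544.2, -436.7]), 'yaw', 2.9)
t 17.12 pos [570.2  40.2 164.4] yaw 92.1 w 66.0 F [ 1.8 -0.8  4.9] q [-0.07  0.38 -0.06  1.86  0.03  0.86 -0.11]
 tx -0.476 ty -0.099 tz 0.010 spin 1.515
 tx -0.477 ty -0.105 tz 0.152 spin 1.515
```

Emit:
{"op": "apply_moves", "data": {
  "motion": [
    {"hand": 0.085,"tx": -0.05,"ty": -0.01,"tz": 0,"spin": 0.16},
    {"hand": 0.085,"tx": -0.1,"ty": -0.021,"tz": 0,"spin": 0.32},
    {"hand": 0.085,"tx": -0.15,"ty": -0.031,"tz": 0,"spin": 0.48},
    {"hand": 0.085,"tx": -0.2,"ty": -0.042,"tz": 0,"spin": 0.64},
    {"hand": 0.085,"tx": -0.25,"ty": -0.052,"tz": 0,"spin": 0.8},
    {"hand": 0.085,"tx": -0.3,"ty": -0.063,"tz": 0,"spin": 0.96},
    {"hand": 0.085,"tx": -0.35,"ty": -0.073,"tz": 0.01,"spin": 1.12},
    {"hand": 0.085,"tx": -0.4,"ty": -0.084,"tz": 0.01,"spin": 1.28},
    {"hand": 0.085,"tx": -0.45,"ty": -0.094,"tz": 0.01,"spin": 1.44},
    {"hand": 0.085,"tx": -0.476,"ty": -0.099,"tz": 0.01,"spin": 1.515}
  ]
}}

```text
time_s: 18.38
position: [486.7, -442.1, 149.3]
eef_rot: [[0.996, 0.085, 0.038], [0.085, -0.996, 0.002], [0.038, 0.001, -0.999]]
ft_force: [-0.2, 0.6, 0.7]
grip_width: 85.0
```

Run:
```python
from h import *
go((488.5,-439.4,8,5.1))
```

```text
t 18.38 pos [ 486.7 -442.1  149.3] yaw 4.9 w 85.0 F [-0.2  0.6  0.7] q [ 0.44  0.57  0.38  1.65 -0.28  0.95 -0.56]
 tx -0.003 ty -0.003 tz 0.141 spin -0.004
```

Emit:
{"op": "apply_moves", "data": {
  "motion": [
    {"hand": 0.085,"tx": -0.003,"ty": -0.003,"tz": 0.04,"spin": 0},
    {"hand": 0.085,"tx": -0.003,"ty": -0.003,"tz": 0.08,"spin": 0},
    {"hand": 0.085,"tx": -0.003,"ty": -0.003,"tz": 0.12,"spin": 0},
    {"hand": 0.085,"tx": -0.003,"ty": -0.003,"tz": 0.14,"spin": 0},
    {"hand": 0.085,"tx": -0.003,"ty": -0.003,"tz": 0.14,"spin": 0},
    {"hand": 0.03,"tx": -0.003,"ty": -0.003,"tz": 0.14,"spin": 0},
    {"hand": 0.03,"tx": -0.003,"ty": -0.003,"tz": 0.14,"spin": 0},
    {"hand": 0.03,"tx": -0.003,"ty": -0.003,"tz": 0.14,"spin": 0},
    {"hand": 0.03,"tx": -0.003,"ty": -0.003,"tz": 0.14,"spin": 0},
    {"hand": 0.03,"tx": -0.003,"ty": -0.003,"tz": 0.14,"spin": 0}
  ]
}}

```text
time_s: 19.62
position: [490.0, -440.4, 11.6]
eef_rot: [[0.996, 0.085, 0.041], [0.085, -0.996, -0.0], [0.04, 0.004, -0.999]]
ft_force: [-0.3, -0.0, 5.9]
grip_width: 48.5
```

Run:
```python
from h import *
go((488.5,-439.4,140,5.1),(*dr(-42,-72),140,92),(*dr(-42,-72),38,92))
```

```text
t 19.62 pos [ 490.  -440.4   11.6] yaw 4.9 w 48.5 F [-0.3 -0.   5.9] q [ 0.49  0.75  0.31  1.7  -0.36  0.71 -0.5 ]
 tx 0.004 ty -0.001 tz -0.128 spin -0.004
 tx 0.120 ty -0.351 tz -0.125 spin -1.521
 tx 0.116 ty -0.351 tz -0.023 spin -1.521
```

Emit:
{"op": "apply_moves", "data": {
  "motion": [
    {"hand": 0.03,"tx": 0,"ty": 0,"tz": -0.05,"spin": 0},
    {"hand": 0.03,"tx": 0,"ty": 0,"tz": -0.1,"spin": -0.1},
    {"hand": 0.03,"tx": 0.01,"ty": -0.02,"tz": -0.126,"spin": -0.26},
    {"hand": 0.03,"tx": 0.026,"ty": -0.07,"tz": -0.126,"spin": -0.42},
    {"hand": 0.03,"tx": 0.043,"ty": -0.12,"tz": -0.126,"spin": -0.58},
    {"hand": 0.03,"tx": 0.06,"ty": -0.17,"tz": -0.126,"spin": -0.74},
    {"hand": 0.03,"tx": 0.076,"ty": -0.22,"tz": -0.126,"spin": -0.9},
    {"hand": 0.03,"tx": 0.09,"ty": -0.26,"tz": -0.125,"spin": -1.06},
    {"hand": 0.03,"tx": 0.105,"ty": -0.305,"tz": -0.125,"spin": -1.22},
    {"hand": 0.03,"tx": 0.12,"ty": -0.351,"tz": -0.125,"spin": -1.38}
  ]
}}

```text
time_s: 20.88
position: [574.9, -79.3, 140.8]
eef_rot: [[0.101, 0.994, 0.042], [0.995, -0.101, -0.001], [0.004, 0.042, -0.999]]
ft_force: [0.2, -0.4, -1.3]
grip_width: 48.3
```

Run:
```python
from h import *
shot('side','s8')
go((*dr(-42,-72),140,92),(*dr(-42,-72),40,92))
```

```text
t 20.93 pos [576.7 -69.8 141. ] yaw 85.1 w 48.4 F [ 1.6  7.  -0.3] q [ 0.09  0.43 -0.01  1.86 -0.01  0.82 -0.  ]
 tx -0.011 ty -0.001 tz 0.001 spin -0.121
 tx -0.012 ty -0.006 tz 0.101 spin -0.121
```

View pics/s8.png

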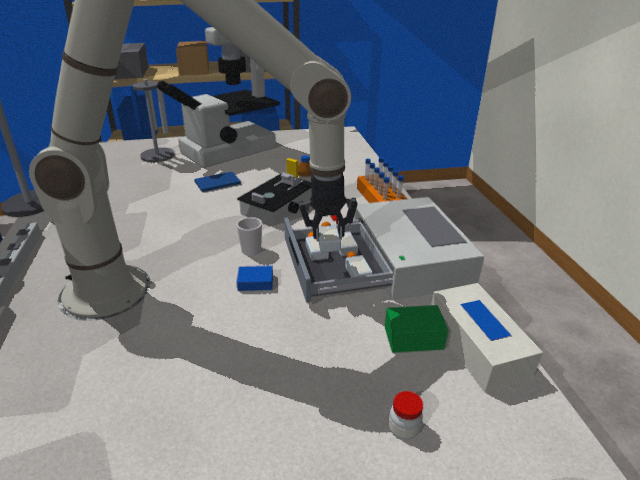

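Flask_b is held over the front row with the right half free. Align, lower and release.

Emit:
{"op": "apply_moves", "data": {
  "motion": [
    {"hand": 0.03,"tx": -0.012,"ty": -0.001,"tz": 0.0,"spin": -0.121},
    {"hand": 0.03,"tx": -0.012,"ty": -0.003,"tz": 0.04,"spin": -0.121},
    {"hand": 0.03,"tx": -0.012,"ty": -0.005,"tz": 0.07,"spin": -0.121},
    {"hand": 0.03,"tx": -0.012,"ty": -0.006,"tz": 0.09,"spin": -0.121},
    {"hand": 0.03,"tx": -0.012,"ty": -0.006,"tz": 0.1,"spin": -0.121},
    {"hand": 0.03,"tx": -0.012,"ty": -0.006,"tz": 0.101,"spin": -0.121},
    {"hand": 0.066,"tx": -0.012,"ty": -0.006,"tz": 0.101,"spin": -0.121},
    {"hand": 0.066,"tx": -0.012,"ty": -0.006,"tz": 0.101,"spin": -0.121},
    {"hand": 0.066,"tx": -0.012,"ty": -0.006,"tz": 0.1,"spin": -0.121},
    {"hand": 0.066,"tx": -0.012,"ty": -0.004,"tz": 0.04,"spin": -0.121}
  ]
}}

```text
time_s: 22.18
position: [568.1, -80.5, 96.0]
eef_rot: [[-0.035, 0.999, 0.03], [0.999, 0.035, 0.007], [0.006, 0.03, -1.0]]
ft_force: [1.0, 0.1, -0.3]
grip_width: 65.8
```

Run:
```python
from h import *
go((560,-70,200,92),(647,162,200,92),(647,162,85,92))
```

```text
t 22.18 pos [568.1 -80.5  96. ] yaw 92.0 w 65.8 F [ 1.   0.1 -0.3] q [ 0.12  0.49 -0.03  1.89  0.01  0.74  0.13]
 tx 0.011 ty -0.005 tz -0.104 spin 0.000
 tx 0.240 ty 0.090 tz -0.100 spin 0.000
 tx 0.240 ty 0.087 tz 0.015 spin 0.000
```

Emit:
{"op": "apply_moves", "data": {
  "motion": [
    {"hand": 0.066,"tx": 0,"ty": 0,"tz": -0.05,"spin": 0},
    {"hand": 0.0,"tx": 0,"ty": 0,"tz": -0.1,"spin": 0},
    {"hand": 0,"tx": 0.04,"ty": 0.01,"tz": -0.1,"spin": 0},
    {"hand": 0,"tx": 0.1,"ty": 0.03,"tz": -0.1,"spin": 0},
    {"hand": 0,"tx": 0.15,"ty": 0.05,"tz": -0.1,"spin": 0},
    {"hand": 0,"tx": 0.2,"ty": 0.07,"tz": -0.1,"spin": 0},
    {"hand": 0,"tx": 0.24,"ty": 0.087,"tz": -0.1,"spin": 0},
    {"hand": 0,"tx": 0.24,"ty": 0.087,"tz": -0.07,"spin": 0},
    {"hand": 0,"tx": 0.24,"ty": 0.087,"tz": -0.05,"spin": 0}
  ]
}}

```text
time_s: 23.3
position: [643.6, 162.1, 147.9]
eef_rot: [[-0.036, 0.999, 0.027], [0.999, 0.036, 0.006], [0.005, 0.027, -1.0]]
ft_force: [-0.6, -0.2, 1.0]
grip_width: -0.0
```

Run:
```python
from h import *
p,d=shot('side','s9'); q,_=shot('top','t9')
a=cv2.resize(p[180:310,270:420],(450,390),interpolation=cv2.INTER_CUBIC);b=cv2.resize(q[140:260,235:395],(520,390),interpolation=cv2.INTER_CUBIC)
cv2.imwrite('pics/c9.png',cv2.resize(np.hstack([a,b]),(800,322))[:,:,::-1])
go((647,162,90,92),(647,162,45,92))
```

```text
t 23.4 pos [642.4 160.2 146.4] yaw 92.0 w 0.1 F [-0.1 -0.3 -0. ] q [-0.22  0.56 -0.09  1.62  0.06  0.94 -0.3 ]
 tx 0.001 ty 0.003 tz 0.056 spin -0.001
 tx 0.001 ty 0.002 tz 0.101 spin -0.001
```

View pics/c9.png

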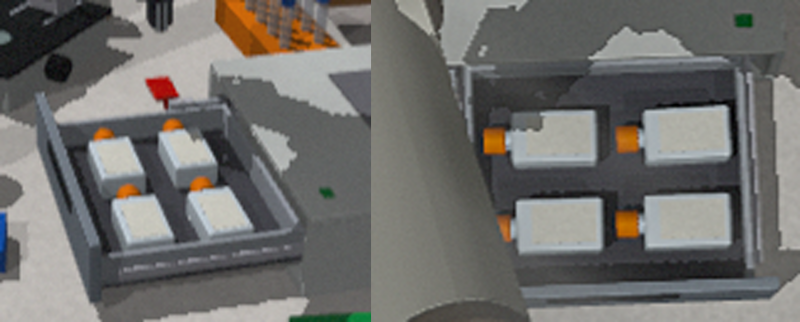

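All four flasks lie flat, side by side (right panel: (555,138), (685,135), (560,225), (688,220)). Press the lever.

Emit:
{"op": "apply_moves", "data": {
  "motion": [
    {"hand": 0,"tx": 0.001,"ty": 0.001,"tz": 0.03,"spin": 0},
    {"hand": 0,"tx": 0.001,"ty": 0.001,"tz": 0.055,"spin": 0},
    {"hand": 0,"tx": 0.001,"ty": 0.001,"tz": 0.065,"spin": 0},
    {"hand": 0,"tx": 0.001,"ty": 0.001,"tz": 0.073,"spin": 0},
    {"hand": 0,"tx": 0.001,"ty": 0.001,"tz": 0.08,"spin": 0},
    {"hand": 0,"tx": 0.001,"ty": 0.001,"tz": 0.087,"spin": 0},
    {"hand": 0,"tx": 0.001,"ty": 0.001,"tz": 0.093,"spin": 0},
    {"hand": 0,"tx": 0.001,"ty": 0.001,"tz": 0.095,"spin": 0},
    {"hand": 0,"tx": 0.001,"ty": 0.001,"tz": 0.095,"spin": 0}
  ]
}}

```text
time_s: 24.52
position: [644.8, 161.6, 51.5]
eef_rot: [[-0.034, 0.999, 0.022], [0.999, 0.034, 0.004], [0.003, 0.022, -1.0]]
ft_force: [-2.9, 0.0, 1.7]
grip_width: -0.1
```

Emit:
{"op": "apply_moves", "data": {
  "motion": [
    {"hand": 0,"tx": 0,"ty": -0.002,"tz": 0.003,"spin": 0},
    {"hand": 0,"tx": 0,"ty": -0.002,"tz": 0.006,"spin": 0},
    {"hand": 0,"tx": 0,"ty": -0.002,"tz": 0.009,"spin": 0},
    {"hand": 0,"tx": 0,"ty": -0.002,"tz": 0.009,"spin": 0}
  ]
}}

```text
time_s: 25.02
position: [645.3, 161.7, 44.5]
eef_rot: [[-0.034, 0.999, 0.026], [0.999, 0.034, 0.005], [0.004, 0.026, -1.0]]
ft_force: [-1.4, -1.5, 12.7]
grip_width: 0.1
```

Emit:
{"op": "apply_moves", "data": {
  "motion": [
    {"hand": 0,"tx": 0,"ty": 0,"tz": 0.005,"spin": 0},
    {"hand": 0,"tx": 0,"ty": 0,"tz": 0.005,"spin": 0},
    {"hand": 0,"tx": 0,"ty": 0,"tz": 0.005,"spin": 0}
  ]
}}

```text
time_s: 25.4
position: [645.8, 161.9, 43.6]
eef_rot: [[-0.034, 0.999, 0.027], [0.999, 0.034, 0.005], [0.004, 0.027, -1.0]]
ft_force: [-11.6, -3.4, 29.1]
grip_width: 0.2
```

Run:
```python
from h import *
go((645,162,200,92),(440,-12,200,92),(440,-12,60,92))
```

```text
t 25.4 pos [645.8 161.9  43.6] yaw 91.9 w 0.2 F [-11.6  -3.4  29.1] q [-0.23  0.69 -0.08  1.66  0.08  0.76 -0.32]
 tx 0.001 ty 0.003 tz -0.156 spin -0.001
 tx -0.166 ty -0.207 tz -0.163 spin -0.001
 tx -0.167 ty -0.211 tz -0.023 spin -0.001
```

Emit:
{"op": "apply_moves", "data": {
  "motion": [
    {"hand": 0,"tx": 0,"ty": 0,"tz": -0.05,"spin": 0},
    {"hand": 0,"tx": 0,"ty": 0,"tz": -0.11,"spin": 0},
    {"hand": 0,"tx": 0,"ty": 0,"tz": -0.16,"spin": 0},
    {"hand": 0,"tx": -0.04,"ty": -0.05,"tz": -0.163,"spin": 0},
    {"hand": 0,"tx": -0.08,"ty": -0.1,"tz": -0.163,"spin": 0},
    {"hand": 0,"tx": -0.12,"ty": -0.15,"tz": -0.163,"spin": 0},
    {"hand": 0,"tx": -0.166,"ty": -0.207,"tz": -0.163,"spin": 0},
    {"hand": 0,"tx": -0.166,"ty": -0.207,"tz": -0.163,"spin": 0}
  ]
}}

```text
time_s: 26.4
position: [436.7, -14.3, 199.4]
eef_rot: [[-0.03, 0.999, 0.025], [1.0, 0.03, 0.004], [0.003, 0.025, -1.0]]
ft_force: [-0.2, -0.7, 0.2]
grip_width: 0.1
```

Run:
```python
from h import *
p,d=shot('side','s10'); w=world('side',d)
cv2.imwrite('pics/s10c.png',cv2.resize(p[180:310,250:420],None,fx=4.4,fy=4.4,interpolation=cv2.INTER_CUBIC)[:,:,::-1])
hsv=cv2.cvtColor(p,cv2.COLOR_RGB2HSV); m=((hsv[...,0]<5)|(hsv[...,0]>175))&(hsv[...,1]>170)&(hsv[...,2]>80); m[260:]=0
print(m.sum(),np.median(w[m],0), 'was', np.median(world('side',np.load('pics/side0.npy'))[m],0))
go((445,-12,60,92),(480,-11,60,92))
```

```text
44 [648.07006493 170.08206627  41.93545627] was [651.86758392 187.19722491  27.58132906]
t 26.45 pos [437.2 -14.3 199.7] yaw 91.7 w -0.1 F [-2.1 -1.  -0.8] q [ 0.02  0.11 -0.05  2.12  0.    0.88 -0.  ]
 tx 0.002 ty 0.004 tz 0.140 spin -0.005
 tx 0.002 ty 0.039 tz 0.141 spin -0.005
```

View pics/s10c.png

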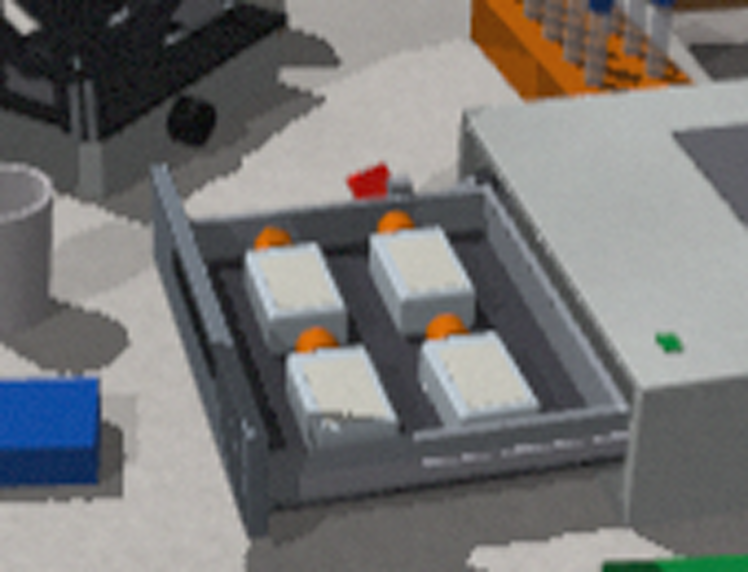

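The lever is down (tab at z≈42–45) and the flasks are undisturbed. Push the drawer gently.

Emit:
{"op": "apply_moves", "data": {
  "motion": [
    {"hand": 0,"tx": 0.002,"ty": 0.002,"tz": 0.05,"spin": 0},
    {"hand": 0,"tx": 0.002,"ty": 0.003,"tz": 0.1,"spin": 0},
    {"hand": 0,"tx": 0.002,"ty": 0.004,"tz": 0.14,"spin": 0},
    {"hand": 0,"tx": 0.002,"ty": 0.02,"tz": 0.14,"spin": 0},
    {"hand": 0,"tx": 0.002,"ty": 0.035,"tz": 0.141,"spin": 0},
    {"hand": 0,"tx": 0.002,"ty": 0.045,"tz": 0.141,"spin": 0},
    {"hand": 0,"tx": 0.002,"ty": 0.057,"tz": 0.141,"spin": 0},
    {"hand": 0,"tx": 0.002,"ty": 0.07,"tz": 0.142,"spin": 0},
    {"hand": 0,"tx": 0.002,"ty": 0.085,"tz": 0.142,"spin": 0},
    {"hand": 0,"tx": 0.002,"ty": 0.1,"tz": 0.142,"spin": 0}
  ]
}}

```text
time_s: 27.7
position: [540.9, -8.3, 60.3]
eef_rot: [[-0.03, 0.999, 0.024], [1.0, 0.03, 0.004], [0.003, 0.024, -1.0]]
ft_force: [-5.7, 2.3, -0.6]
grip_width: -0.1
```

Run:
```python
from h import *
go((660,-5,60,92),(690,-4,60,92))
```

```text
t 27.7 pos [540.9  -8.3  60.3] yaw 91.7 w -0.1 F [-5.7  2.3 -0.6] q [ 0.    0.5  -0.04  1.98  0.03  0.64 -0.03]
 tx -0.000 ty 0.119 tz 0.003 spin -0.004
 tx -0.000 ty 0.149 tz 0.004 spin -0.004
```

Emit:
{"op": "apply_moves", "data": {
  "motion": [
    {"hand": 0,"tx": 0,"ty": 0.015,"tz": 0,"spin": 0},
    {"hand": 0,"tx": 0,"ty": 0.03,"tz": 0.001,"spin": 0},
    {"hand": 0,"tx": 0,"ty": 0.045,"tz": 0.001,"spin": 0},
    {"hand": 0,"tx": 0,"ty": 0.06,"tz": 0.002,"spin": 0},
    {"hand": 0,"tx": 0,"ty": 0.075,"tz": 0.002,"spin": 0},
    {"hand": 0,"tx": 0,"ty": 0.09,"tz": 0.002,"spin": 0},
    {"hand": 0,"tx": 0,"ty": 0.105,"tz": 0.003,"spin": 0},
    {"hand": 0,"tx": 0,"ty": 0.119,"tz": 0.003,"spin": 0},
    {"hand": 0,"tx": 0,"ty": 0.131,"tz": 0.003,"spin": 0},
    {"hand": 0,"tx": 0,"ty": 0.142,"tz": 0.004,"spin": 0}
  ]
}}

```text
time_s: 28.95
position: [683.8, -3.3, 59.8]
eef_rot: [[-0.031, 0.999, 0.024], [1.0, 0.031, 0.005], [0.004, 0.025, -1.0]]
ft_force: [-4.0, 2.3, 1.9]
grip_width: 0.1
```

Run:
```python
from h import *
go((700,-4,60,92))
p,d=shot('side','s11'); cv2.imwrite('pics/s11c.png',cv2.resize(p[150:310,250:450],None,fx=3.5,fy=3.5,interpolation=cv2.INTER_CUBIC)[:,:,::-1])
```

```text
t 28.95 pos [683.8  -3.3  59.8] yaw 91.8 w 0.1 F [-4.   2.3  1.9] q [-0.01  0.7  -0.03  1.61  0.03  0.81 -0.02]
 tx -0.001 ty 0.016 tz 0.000 spin -0.004
```

View pics/s11c.png

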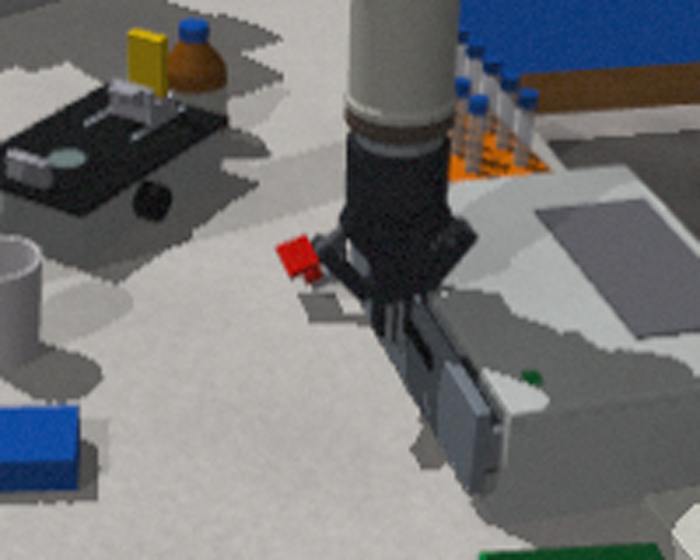

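The panel is nearly flush (about 10–15 mm left). Continue in small steps, watching the force.

Emit:
{"op": "apply_moves", "data": {
  "motion": [
    {"hand": 0,"tx": 0,"ty": 0.005,"tz": 0,"spin": 0},
    {"hand": 0,"tx": 0,"ty": 0.01,"tz": 0,"spin": 0},
    {"hand": 0,"tx": 0,"ty": 0.014,"tz": 0,"spin": 0},
    {"hand": 0,"tx": 0,"ty": 0.014,"tz": 0,"spin": 0}
  ]
}}

```text
time_s: 29.5
position: [699.2, -3.6, 60.5]
eef_rot: [[-0.03, 0.999, 0.026], [1.0, 0.03, 0.004], [0.003, 0.026, -1.0]]
ft_force: [-5.6, 1.1, 1.5]
grip_width: -0.1
```

Emit:
{"op": "apply_moves", "data": {
  "motion": [
    {"hand": 0,"tx": 0,"ty": 0.003,"tz": 0,"spin": 0},
    {"hand": 0,"tx": 0,"ty": 0.006,"tz": 0,"spin": 0},
    {"hand": 0,"tx": 0,"ty": 0.008,"tz": 0,"spin": 0},
    {"hand": 0,"tx": 0,"ty": 0.008,"tz": 0,"spin": 0}
  ]
}}

```text
time_s: 30.0
position: [699.1, -3.7, 60.2]
eef_rot: [[-0.03, 0.999, 0.01], [1.0, 0.03, 0.003], [0.003, 0.01, -1.0]]
ft_force: [-28.3, 1.1, 18.4]
grip_width: 0.2
```

The position has stopped and force has risen to 28 N, so this is the end stop. Back off and look.

Emit:
{"op": "apply_moves", "data": {
  "motion": [
    {"hand": 0,"tx": 0,"ty": -0.02,"tz": 0,"spin": 0},
    {"hand": 0,"tx": 0,"ty": -0.06,"tz": -0.02,"spin": 0},
    {"hand": 0,"tx": 0,"ty": -0.11,"tz": -0.06,"spin": 0},
    {"hand": 0,"tx": 0,"ty": -0.16,"tz": -0.11,"spin": 0},
    {"hand": 0,"tx": -0.04,"ty": -0.2,"tz": -0.16,"spin": 0},
    {"hand": 0,"tx": -0.09,"ty": -0.23,"tz": -0.2,"spin": 0},
    {"hand": 0,"tx": -0.13,"ty": -0.25,"tz": -0.24,"spin": 0},
    {"hand": 0,"tx": -0.13,"ty": -0.25,"tz": -0.24,"spin": 0},
    {"hand": 0,"tx": -0.13,"ty": -0.25,"tz": -0.24,"spin": 0}
  ]
}}

```text
time_s: 31.12
position: [452.3, -144.7, 300.0]
eef_rot: [[-0.026, 1.0, 0.016], [1.0, 0.026, 0.001], [0.001, 0.017, -1.0]]
ft_force: [-0.5, 0.0, -0.3]
grip_width: -0.1
```

Run:
```python
from h import *
go()
p,d=shot('side','s12'); q,_=shot('top','t12')
a=cv2.resize(p[150:450,200:450],(400,480));b=cv2.resize(q[60:360,50:300][:, :],(400,480))
cv2.imwrite('pics/c12.png',np.hstack([cv2.resize(p[130:310,240:490],(800,576),interpolation=cv2.INTER_CUBIC)])[:,:,::-1])
```

```text
t 31.12 pos [ 452.3 -144.7  300. ] yaw 91.5 w -0.1 F [-0.5  0.  -0.3] q [ 0.21  0.08  0.05  1.91 -0.01  1.14  0.29]
```

View pics/c12.png

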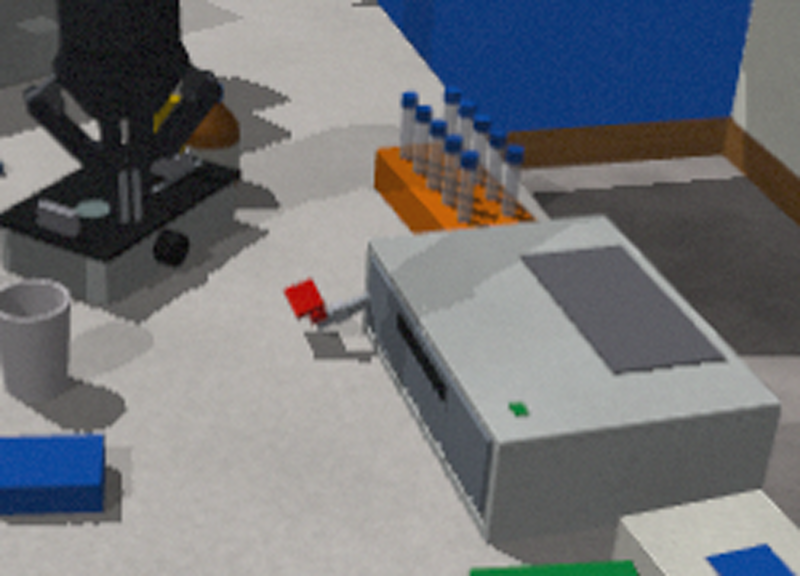

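View pics/t12.png

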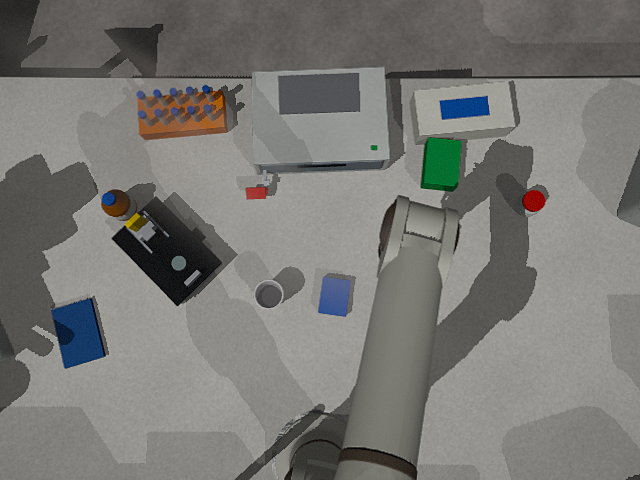

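The drawer panel is flush with the cabinet front. The bystanders stand at their starting pixels: bottle (118,204), beaker (268,293), slide box (336,295), tip box (441,163), jar (533,201). The robot is touching nothing.

```bash
python3 -c "
from workcell import ticket
print(ticket.job_done())"
```

```text
the job is handed in; nothing more can be done
None
```

I slid the stage jaw open about 37 mm and laid all four flasks flat in the drawer as a 2 × 2 group, none on top of another. I then pressed the lever to its stop and pushed the drawer home until it hit its end stop. The job was handed in at about 31 s; it reports no verdict.

What my last checks showed:
- **Flasks:** the pictures before pushing showed all four flat and apart, set a few mm to the right of plan but inside the walls. With the drawer shut they cannot be seen, so I did not check them after the push.
- **Lever:** force rose to 29 N at the stop, and the tab read about 42–45 mm above the bench.
- **Drawer:** the front panel looks flush with the cabinet, and force rose to 28 N with no further movement.
- **Bystanders and robot:** all five bystanders are where they started in the top picture. The gripper was clear with almost no force on it (0.6 N).

No grip slip showed in the finger readings, and no flask was seen to shift on the bench. No check failed or disagreed.

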